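# Pack the four-colour sample tray

### The job

Make up the sample tray: stand the four finished fountain cases, the ones that have both a black foot and a coloured cap, upright on the floor of the tray, each in the compartment whose liner has the colour of its cap. Leave the two unfinished tubes, the one without a foot and the one without a cap, standing where they are.

Things in the scene. Friction and masses are not known exactly. Their poses are not given: they have to be found in the camera images.
- piece_red_center (a point): Finished case, red: upright white paper tube 30 mm across with a red band, on a round black foot (56 mm across, 6 mm thick; collar 37 mm across up to 13 mm), closed by a red cap (33 mm across, the top 10 mm). 78 mm tall, 50-100 g, loose on the table. Point: its centre, on the axis, 39 mm above the underside; z up the tube. Grip the tube under the cap, 45-60 mm up.
- piece_yellow_center (a point): Finished case, yellow: upright white paper tube 30 mm across with a yellow band, on a round black foot (56 mm across, 6 mm thick; collar 37 mm across up to 13 mm), closed by a yellow cap (33 mm across, the top 10 mm). 78 mm tall, 50-100 g, loose on the table. Point: its centre, on the axis, 39 mm above the underside; z up the tube. Grip the tube under the cap, 45-60 mm up.
- piece_blue_center (a point): Finished case, blue: upright white paper tube 30 mm across with a blue band, on a round black foot (56 mm across, 6 mm thick; collar 37 mm across up to 13 mm), closed by a blue cap (33 mm across, the top 10 mm). 78 mm tall, 50-100 g, loose on the table. Point: its centre, on the axis, 39 mm above the underside; z up the tube. Grip the tube under the cap, 45-60 mm up.
- piece_green_center (a point): Finished case, green: upright white paper tube 30 mm across with a green band, on a round black foot (56 mm across, 6 mm thick; collar 37 mm across up to 13 mm), closed by a green cap (33 mm across, the top 10 mm). 78 mm tall, 50-100 g, loose on the table. Point: its centre, on the axis, 39 mm above the underside; z up the tube. Grip the tube under the cap, 45-60 mm up.
- liner_red: red pad 76 x 76 x 3 mm, fixed in the middle of one compartment of a fixed light-wood tray (180 x 180 mm, 2 x 2 compartments, 87.5 mm between centres; colours change places). Origin: centre of its underside, 5 mm above the table; its top is at 8 mm. x, y parallel to the walls. Compartment 82 x 82 mm inside; walls 5 mm thick, tops 30 mm above the table.
- liner_yellow: yellow pad 76 x 76 x 3 mm, fixed in the middle of one compartment of a fixed light-wood tray (180 x 180 mm, 2 x 2 compartments, 87.5 mm between centres; colours change places). Origin: centre of its underside, 5 mm above the table; its top is at 8 mm. x, y parallel to the walls. Compartment 82 x 82 mm inside; walls 5 mm thick, tops 30 mm above the table.
- liner_blue: blue pad 76 x 76 x 3 mm, fixed in the middle of one compartment of a fixed light-wood tray (180 x 180 mm, 2 x 2 compartments, 87.5 mm between centres; colours change places). Origin: centre of its underside, 5 mm above the table; its top is at 8 mm. x, y parallel to the walls. Compartment 82 x 82 mm inside; walls 5 mm thick, tops 30 mm above the table.
- liner_green: green pad 76 x 76 x 3 mm, fixed in the middle of one compartment of a fixed light-wood tray (180 x 180 mm, 2 x 2 compartments, 87.5 mm between centres; colours change places). Origin: centre of its underside, 5 mm above the table; its top is at 8 mm. x, y parallel to the walls. Compartment 82 x 82 mm inside; walls 5 mm thick, tops 30 mm above the table.
- tube_no_foot_center (a point): Unfinished look-alike that stays where it is: the same tube with a red band and red cap, but WITHOUT the black foot; 30 mm in diameter (cap 33 mm), 78 mm tall, standing loose on the table. This point is its centre, 39 mm above its underside, z up the tube.
- tube_no_cap_center (a point): Unfinished look-alike that stays where it is: the same tube with a blue band and the black foot (56 mm in diameter), but WITHOUT a cap, its top brown cardboard with a dark hole; 78 mm tall, standing loose on the table. This point is its centre, 39 mm above its underside, z up the tube.

How it is judged:
At the end, for the whole second after the job is handed in: Each finished case stands upright (within 0.1 rad), released and at rest on the liner of its colour, its axis within 22 mm of the liner's centre and its foot on the liner (centre 37 to 46 mm above the liner's origin); both unfinished tubes stand upright within 25 mm of where they started (horizontal distance between piece_red_center and liner_red below 0.022 m and z of piece_red_center in the frame of liner_red between 0.037 and 0.046 m and angle between each of piece_red_center, piece_yellow_center, piece_blue_center, piece_green_center, tube_no_foot_center, tube_no_cap_center's own z axis and vertical below 0.1 rad and linear speed of each of piece_red, piece_yellow, piece_blue, piece_green below 0.02 m/s and angular speed of each of piece_red, piece_yellow, piece_blue, piece_green below 0.2 rad/s and horizontal distance between piece_yellow_center and liner_yellow below 0.022 m and z of piece_yellow_center in the frame of liner_yellow between 0.037 and 0.046 m and horizontal distance between piece_blue_center and liner_blue below 0.022 m and z of piece_blue_center in the frame of liner_blue between 0.037 and 0.046 m and horizontal distance between piece_green_center and liner_green below 0.022 m and z of piece_green_center in the frame of liner_green between 0.037 and 0.046 m and distance of each of tube_no_foot_center, tube_no_cap_center from where it was at the start of the episode below 0.025 m); the robot touches nothing.
It fails at once if the unfinished tube without a foot is moved by more than 25 mm or knocked over (distance of tube_no_foot_center from where it was at the start of the episode above 0.025 m or angle between tube_no_foot_center's own z axis and vertical above 0.5 rad).
It fails at once if the unfinished tube without a cap is moved by more than 25 mm or knocked over (distance of tube_no_cap_center from where it was at the start of the episode above 0.025 m or angle between tube_no_cap_center's own z axis and vertical above 0.5 rad).
It also fails if it takes over 96 s, if anything falls off the work surface, if the arm or the gripper's body presses on something with over 40 N, if the wrist force passes 120 N, or if a joint passes its speed limit or range.

### The arm

A 7-joint arm with a two-finger parallel gripper is mounted at the origin on the work surface. World frame = base frame: x ahead of the robot, y to its left, z up, the work surface at z = 0. Lengths are in m, angles in rad, forces in N, time in s.
With the tool pointing down it reaches from about 0.425 to 0.925 m from the base axis. Payload 6.8 kg.
Tool frame: the origin (TCP) lies midway between the tips of the shut fingers; the grasp point (between the pads) lies 19 mm behind it (manip.grip_point_offset is the distance from the TCP to the grasp point, in m); x points along the fingers, y is the direction in which the jaws open and shut, and the axes are right-handed (so a half turn about x gives the same grasp; the last joint's range is limited). The gripper opens to 85 mm and grips with 20 to 120 N. Pads are 22 mm wide; open, the fingers measure 114 mm over their backs; the gripper's body (76 mm by 85 mm) begins 54 mm behind the grasp point. The pads swing forward as they close: fully open they stand 13 mm farther back than shut.
Start: joints at [-1.361, 0.477, 0.022, 1.555, -0.011, 1.109, -0.083], TCP at [0.211, 0.641, 0.231] pointing down, gripper open.
Joint ranges: [-2.96, 2.96], [-0.34, 2.1], [-1.41, 1.46], [0.24, 2.44], [-1.37, 4.51], [0.17, 1.92], [-2.96, 2.96]. Speed limits (rad/s): [2.39, 2.39, 3.14, 3.14, 3.14, 3.14, 3.14].

### API

Orientations are given as [roll, pitch, yaw] about the fixed x, y, z axes, in that order (R = Rz(yaw) Ry(pitch) Rx(roll)).
In Python, from rig import manip gives the robot as it stands. The module is installed in compiled form; this text tells all that it offers.
- The arm moves only by the tool apply_moves, never from a script. Its argument "motion" is a list of rows, each a list of 6 numbers: the shift along the tool's x, y, z in mm, then the turn, a rotation vector about the tool's x, y, z in degrees. A call has 1 to 8 rows; each row is the pose to reach, as a shift and turn from the pose commanded when the call began, along the tool's axes at that moment; what a row does not reach only later rows make up. A row lasts 1/8 s, in which the tool goes at most 62.5 mm and 10.7 degrees, less where a joint would pass 70% of its speed; a pose out of reach is approached as far as the arm can. A call with a gripper value outside its range is refused whole. "claw" is the opening in per cent of the stroke, from 0 (shut) to 100 (fully open), set as the call begins (left out, the last holds). The fingers move at their own pace and stop on an object; "squeeze" is the grip in N (left out, the last holds). Time passes only in rows, so rows that repeat a pose let the fingers close. It gives the time, the measured TCP pose, the force and the opening at its end, in the units of the state.
- manip.observe(): the state, without advancing time (a new reading comes with each control period).
- manip.read_camera(name): name is "scene" or "top" or "wrist"; returns the picture (420x560x3 uint8, red, green, blue); there is no depth.
- manip.camera_model(name): a dict with "fx", "fy", "cx", "cy" (pixels), "R" (3x3) and "t" (3): a world point X has camera coordinates R X + t; the wrist camera has in their place "hand_eye" (4x4, takes a point from camera to tool coordinates, whose origin is the TCP and whose axes are the tool frame's). Camera axes: x right, y down, z forward; pixel columns grow to the right and rows downward; lengths in m; the calibration is good to about 2 mm. A picture is of the moment at which its call begins: read the wrist's pose just before it. camera_model takes no time and is no camera call.
- manip.close_job(): hands the job in, once; it reports no verdict.
The state is a dict: "time": time; "joint_positions": joint angles; "dq": joint speeds; "effort": joint torques, N m; "ee_pos": TCP position; "ee_rot": TCP orientation; "wrist_force": force on the tool from outside, world axes, zero at the start; "torque": the same for the moment, N m; "gripper_width": opening from 0.0 (shut) to 1.0 (fully open).
Only numpy, scipy, OpenCV 4.12 (cv2) and the standard library are available. Lean on these libraries where they do the work, as an engineer would, in place of code of your own. Each camera call takes 0.05 s, during which the arm holds its last target.

## Working session

There is one attempt and no reset: what is moved stays moved. The work goes in short steps, Python scripts to look and compute and a tool call to move; the robot and the scene stay as the last step left them, time stands still between calls to the robot, and variables do not carry over. Pictures are saved under pics/ and viewed, and the job is handed in when it is done.

Besides the shell and the picture viewer there is one more tool, called after "Emit:" by a JSON object that holds its "name" and its "arguments", one argument or row to a line. apply_moves: Moves the arm, as the interface text tells. Its arguments: {"type":"object","properties":{"motion":{"type":"array"},"claw":{"type":"number"},"squeeze":{"type":"number"}},"required":["motion"]}

```bash
mkdir -p pics; python3 - <<'E'
from rig import manip
import cv2, numpy as np
print(manip.observe())
for n in ("scene","top"):
    cv2.imwrite(f"pics/{n}0.png", manip.read_camera(n)[:,:,::-1])
for n in ("scene","top","wrist"): print(n, manip.camera_model(n))
print(manip.grip_point_offset)
E
```

```text
{'time': 0.0, 'joint_positions': array([-1.36114209,  0.47781919,  0.02232595,  1.55649284, -0.01149937,
        1.10928458, -0.08306924]), 'dq': array([-2.01925075e-04,  8.05163211e-04, -1.12651968e-04,  1.74232385e-03,
       -2.26102521e-04, -3.42493090e-05,  9.93065082e-04]), 'effort': array([-4.47925877e-04, -5.96452868e+01,  1.60805661e+00, -2.81191188e+01,
        1.25264993e-02,  9.30552604e-03,  1.46150126e-05]), 'ee_pos': array([0.21070993, 0.64062554, 0.23029517]), 'ee_rot': array([-1.49884869,  1.56892036, -1.81653847]), 'wrist_force': array([ 0.27706109,  0.13284229, -1.03130773]), 'torque': array([-0.03957462,  0.00387563,  0.02285315]), 'gripper_width': 0.9959747706081863}
scene {'fx': 540.7394730747936, 'fy': 540.7394730747936, 'cx': 285.4832864353282, 'cy': 206.7075987342837, 'R': array([[ 0.02994677,  0.99933668,  0.02072191],
       [ 0.66669919, -0.00452418, -0.74531317],
       [-0.74472504,  0.036135  , -0.66639243]]), 't': array([-1.32406949e-03, -3.16171951e-01,  1.61695198e+00])}
top {'fx': 457.3384297424016, 'fy': 457.3384297424016, 'cx': 271.9718864085097, 'cy': 208.4863278626432, 'R': array([[-0.00306582, -0.99984565, -0.01729958],
       [-0.99617422,  0.00456454, -0.08727018],
       [ 0.08733568,  0.01696584, -0.99603446]]), 't': array([0.00540988, 0.51236973, 1.14337993])}
wrist {'fx': 321.27298010140197, 'fy': 321.27298010140197, 'cx': 275.23369378324657, 'cy': 210.97508656582815, 'hand_eye': array([[ 4.29610294e-05, -3.03174023e-01,  9.52935208e-01,
        -1.43019284e-01],
       [ 9.99999440e-01, -9.94339616e-04, -3.61429554e-04,
         5.72456998e-04],
       [ 1.05711728e-03,  9.52934690e-01,  3.03173811e-01,
        -7.86010819e-02],
       [ 0.00000000e+00,  0.00000000e+00,  0.00000000e+00,
         1.00000000e+00]])}
0.0187
```

View pics/scene0.png

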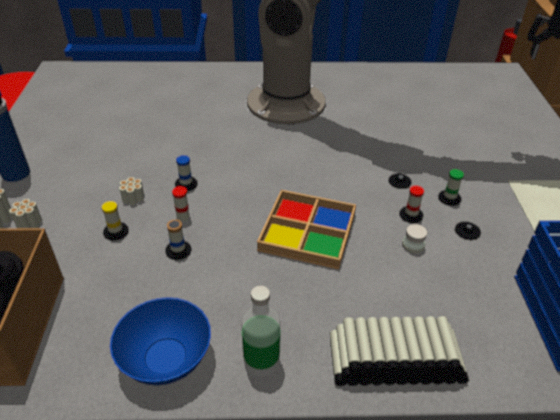

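View pics/top0.png

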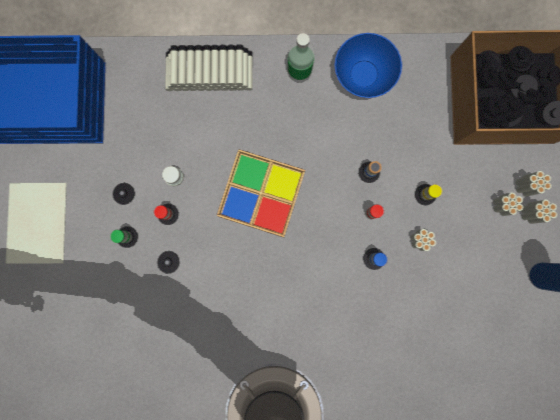

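The scene view shows red and green finished cases at right, (413,203) and (454,186). Blue (185,172), yellow (113,220), the red no-foot tube (181,203) and the blue no-cap tube (177,238) are at left. The tray is at about (308,228). In the top view the same items are at red (163,213), green (120,237), blue (377,259), yellow (432,192), no-foot (376,211) and no-cap (372,170).

```bash
cat > h.py <<'E'
from rig import manip
import cv2, numpy as np
from scipy.spatial.transform import Rotation as Ro
RNG={'red':[((0,130,90),(8,255,255)),((172,130,90),(180,255,255))],'yellow':[((22,130,90),(36,255,255))],
'green':[((45,120,50),(80,255,255))],'blue':[((105,140,80),(125,255,255))]}
def mask(im,c):
    h=cv2.cvtColor(im,cv2.COLOR_RGB2HSV); m=np.zeros(im.shape[:2],np.uint8)
    for lo,hi in RNG[c]: m|=cv2.inRange(h,lo,hi)
    return m
def comps(im,c,amin=15):
    n,l,s,ce=cv2.connectedComponentsWithStats(mask(im,c))
    return [(tuple(np.round(ce[i],1)),s[i].tolist()) for i in range(1,n) if s[i][4]>=amin]
def ray(cam,uv,z):
    m=manip.camera_model(cam); d=m['R'].T@np.array([(uv[0]-m['cx'])/m['fx'],(uv[1]-m['cy'])/m['fy'],1])
    o=-m['R'].T@m['t']; return (o+d*(z-o[2])/d[2])
def proj(cam,X):
    m=manip.camera_model(cam); p=m['R']@np.array(X)+m['t']; return (p[0]/p[2]*m['fx']+m['cx'],p[1]/p[2]*m['fy']+m['cy'])
def todo(x,y,z,yawturn=0):
    s=manip.observe(); R=Ro.from_euler('xyz',s['ee_rot']).as_matrix()
    return R.T@(np.array([x,y,z])-s['ee_pos'])*1000
E
python3 - <<'E'
from h import *
print(np.round(Ro.from_euler('xyz',manip.observe()['ee_rot']).as_matrix(),3))
for cam in('scene','top'):
    im=cv2.imread(f'pics/{cam}0.png')[:,:,::-1].copy()
    for c in RNG:
        for ce,s in comps(im,c):
            if s[4]<1500: print(cam,c,ce,s,np.round(ray(cam,ce,.008 if s[4]>250 else .073)[:2],4))
E
```

```text
[[-0.     0.312  0.95 ]
 [-0.002  0.95  -0.312]
 [-1.    -0.002  0.   ]]
scene red (np.float64(510.4), np.float64(33.7)) [505, 29, 12, 10, 77] [-0.3189  0.7726]
scene red (np.float64(13.4), np.float64(85.5)) [0, 71, 35, 40, 789] [-0.0724 -0.8203]
scene red (np.float64(179.2), np.float64(191.0)) [172, 186, 15, 11, 136] [ 0.5025 -0.2483]
scene red (np.float64(416.4), np.float64(190.4)) [410, 186, 14, 10, 119] [0.5033 0.2763]
scene red (np.float64(294.5), np.float64(209.7)) [276, 199, 37, 23, 597] [0.4936 0.0071]
scene yellow (np.float64(108.9), np.float64(206.5)) [102, 201, 15, 12, 142] [ 0.5525 -0.3902]
scene yellow (np.float64(283.9), np.float64(235.5)) [264, 223, 40, 26, 718] [ 0.5774 -0.0196]
scene green (np.float64(456.1), np.float64(174.0)) [450, 169, 14, 11, 119] [0.445  0.3814]
scene green (np.float64(451.2), np.float64(191.1)) [446, 189, 11, 5, 27] [0.5061 0.3539]
scene green (np.float64(323.1), np.float64(243.8)) [304, 232, 39, 25, 678] [0.6034 0.0641]
scene green (np.float64(261.2), np.float64(355.1)) [243, 338, 36, 31, 571] [ 0.8764 -0.0681]
scene blue (np.float64(142.7), n
[... 1055 characters left out ...]
64(376.2), np.float64(210.8)) [370, 205, 14, 13, 145] [ 0.5012 -0.2504]
top yellow (np.float64(282.2), np.float64(182.4)) [264, 165, 38, 36, 906] [ 0.5814 -0.023 ]
top yellow (np.float64(434.4), np.float64(190.8)) [428, 185, 14, 13, 146] [ 0.5493 -0.3925]
top green (np.float64(299.1), np.float64(72.4)) [288, 62, 24, 18, 197] [ 0.8493 -0.0663]
top green (np.float64(250.2), np.float64(172.4)) [233, 156, 35, 34, 772] [0.6081 0.06  ]
top green (np.float64(117.1), np.float64(235.9)) [111, 230, 13, 13, 138] [0.4425 0.3807]
top blue (np.float64(239.7), np.float64(204.5)) [223, 188, 35, 34, 784] [0.5244 0.0871]
top blue (np.float64(379.6), np.float64(259.0)) [374, 253, 13, 13, 137] [ 0.3848 -0.2559]
```

Both views agree to within about 3 mm, and the liner spacing comes out at 88 mm as expected. Starting with red.

```bash
cat >> h.py <<'E'
P=dict(red=(.5022,.276),green=(.444,.381),blue=(.3865,-.255),yellow=(.551,-.3915))
L=dict(red=(.4955,.005),yellow=(.5795,-.0215),green=(.6058,.062),blue=(.5225,.089))
E
python3 -c "
from h import *
print(todo(*P['red'],.14))
im=cv2.imread('pics/top0.png')[:,:,::-1]
for uv in [(374,167),(172,175),(123,193),(168,262),(425,240)]: print(uv,ray('top',uv,.05)[:2])"
```

```text
[  90.88862375 -255.21806723  390.77773303]
(374, 167) [ 0.61286749 -0.25232647]
(172, 175) [0.59564143 0.25412263]
(123, 193) [0.55070916 0.37688281]
(168, 262) [0.37829886 0.26055685]
(425, 240) [ 0.43044053 -0.37321014]
```

Emit:
{"name": "apply_moves", "arguments": {
  "motion": [
    [11,-32,49,0,0,0],
    [23,-64,98,0,0,0],
    [34,-96,147,0,0,0],
    [46,-128,196,0,0,0],
    [57,-160,245,0,0,0],
    [68,-191,293,0,0,0],
    [80,-223,342,0,0,0],
    [91,-255,391,0,0,0]
  ],
  "claw": 100,
  "squeeze": 40
}}

```text
time: 1.1
ee_pos: [0.5034, 0.2752, 0.1397]
ee_rot: [-2.512, 1.57, -2.829]
wrist_force: [0.0, 1.1, -0.9]
gripper_width: 0.999
```

```bash
python3 -c "
from h import *
s=manip.observe();print(s['time'],s['ee_pos'],s['joint_positions'],todo(*P['red'],.031))
cv2.imwrite('pics/w1.png',manip.read_camera('wrist')[:,:,::-1])"
```

```text
1.1 [0.50338268 0.2752123  0.1397406 ] [-0.71104578  0.41727327  0.12993578  1.89407622 -0.0710123   0.83491172
  0.70891014] [108.74085835   0.3981376   -1.34341413]
```

View pics/w1.png

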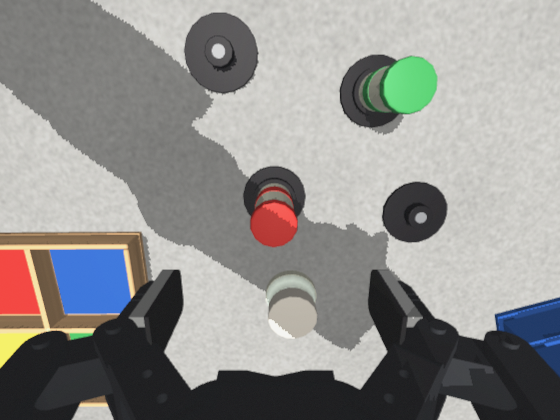

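The wrist view shows the red cap at (274,223), centred between the jaws (midline about column 275), with the black foot behind it at (274,195). The green case is at (405,85) and the white cup at (292,305). Next I check the cap position by casting a ray from the wrist camera.

```bash
cat >> h.py <<'E'
def wray(uv,z,s):
    m=manip.camera_model('wrist'); H=np.array(m['hand_eye']); R=Ro.from_euler('xyz',s['ee_rot']).as_matrix()
    d=R@H[:3,:3]@np.array([(uv[0]-m['cx'])/m['fx'],(uv[1]-m['cy'])/m['fy'],1]); o=R@H[:3,3]+s['ee_pos']
    return o+d*(z-o[2])/d[2]
E
python3 -c "
from h import *
s=manip.observe(); im=cv2.imread('pics/w1.png')[:,:,::-1].copy()
for c in('red','green'):
  for ce,st in comps(im,c,150): print(c,ce,st,wray(ce,.073,s))"
```

```text
red (np.float64(273.5), np.float64(222.9)) [251, 200, 47, 47, 1730] [0.50489914 0.26569278 0.073     ]
red (np.float64(16.0), np.float64(284.3)) [0, 250, 40, 64, 2064] [0.48935089 0.06985354 0.073     ]
green (np.float64(407.9), np.float64(84.9)) [380, 56, 57, 58, 2516] [0.44720983 0.37129715 0.073     ]
```

```bash
python3 -c "
from h import *
s=manip.observe(); R=Ro.from_euler('xyz',s['ee_rot']).as_matrix(); print(s['time'],s['ee_pos'],s['ee_rot']);print(R.round(4)); H=manip.camera_model('wrist')['hand_eye'];print(R@H[:3,3], R@H[:3,:3])"
```

```text
1.15 [0.50843869 0.2656125  0.13860518] [-0.97844853  1.56455372 -1.30657497]
[[ 0.0016  0.3223  0.9466]
 [-0.006   0.9466 -0.3223]
 [-1.     -0.0052  0.0035]]
[-0.0744649   0.02672099  0.14274591] [[ 0.32327823  0.90127522  0.28843397]
 [ 0.94628961 -0.30621236 -0.10377842]
 [-0.00521087  0.30649138 -0.95185917]]
```

Emit:
{"name": "apply_moves", "arguments": {
  "motion": [
    [0,0,0,0,0,0],
    [0,0,0,0,0,0]
  ]
}}

```text
time: 1.4
ee_pos: [0.5018, 0.2782, 0.1402]
ee_rot: [2.7, 1.57, 2.384]
wrist_force: [-0.6, 0.3, 0.6]
gripper_width: 1.003
```

```bash
python3 -c "
from h import *
s=manip.observe();print(s['time'],s['ee_pos'],s['dq'].round(3),todo(*P['red'],.031))
im=manip.read_camera('wrist')
for c in('red','green'):
  for ce,st in comps(im,c,150): print(c,ce,st,wray(ce,.073,s))"
```

```text
1.4 [0.50177119 0.27815598 0.14020198] [-0.015 -0.003 -0.008 -0.002  0.002 -0.001  0.002] [109.20020828  -1.96069653   1.17257528]
red (np.float64(270.0), np.float64(226.1)) [247, 203, 47, 47, 1722] [0.500115   0.27539856 0.073     ]
red (np.float64(15.1), np.float64(286.5)) [0, 252, 38, 64, 1941] [0.48638769 0.08065826 0.073     ]
green (np.float64(403.4), np.float64(89.5)) [376, 61, 56, 57, 2465] [0.44101104 0.38135902 0.073     ]
```

With the arm settled, the wrist ray gives (0.500,0.275), which agrees with the other views. Descending now.

Emit:
{"name": "apply_moves", "arguments": {
  "motion": [
    [20,-1,0,0,0,0],
    [50,-1,0,0,0,0],
    [80,-1,0,0,0,0],
    [100,-1,0,0,0,0],
    [109,-1,0,0,0,0],
    [109,-1,0,0,0,0]
  ]
}}

```text
time: 2.2
ee_pos: [0.5017, 0.2767, 0.0312]
ee_rot: [-2.857, 1.57, 3.11]
wrist_force: [-0.3, 0.1, -0.1]
gripper_width: 0.997
```

Emit:
{"name": "apply_moves", "arguments": {
  "motion": [
    [0,0,0,0,0,0],
    [0,0,0,0,0,0],
    [0,0,0,0,0,0],
    [0,0,0,0,0,0],
    [0,0,0,0,0,0],
    [0,0,0,0,0,0]
  ],
  "claw": 0,
  "squeeze": 40
}}

```text
time: 2.95
ee_pos: [0.5023, 0.2758, 0.0312]
ee_rot: [-2.538, 1.571, -2.856]
wrist_force: [0.7, -0.3, -0.4]
gripper_width: 0.341
```

Emit:
{"name": "apply_moves", "arguments": {
  "motion": [
    [-20,0,0,0,0,0],
    [-60,0,0,0,0,0],
    [-95,-10,3,0,0,0],
    [-105,-40,12,0,0,0],
    [-105,-80,24,0,0,0],
    [-105,-120,36,0,0,0],
    [-105,-160,48,0,0,0],
    [-105,-200,60,0,0,0]
  ]
}}

```text
time: 3.95
ee_pos: [0.4966, 0.0658, 0.1364]
ee_rot: [0.7, 1.571, 0.382]
wrist_force: [0.3, -0.3, -0.1]
gripper_width: 0.339
```

Emit:
{"name": "apply_moves", "arguments": {
  "motion": [
    [0,-35,10,0,0,0],
    [0,-53,16,0,0,0],
    [0,-60,18,0,0,0],
    [0,-60,18,0,0,0],
    [0,-60,18,0,0,0]
  ]
}}

```text
time: 4.58
ee_pos: [0.4952, 0.0057, 0.1362]
ee_rot: [2.084, 1.57, 1.768]
wrist_force: [-0.2, 0.1, -0.5]
gripper_width: 0.341
```

```bash
python3 -c "
from h import *
s=manip.observe();print(s['time'],s['ee_pos'],s['gripper_width'],todo(*L['red'],.0402))
cv2.imwrite('pics/w2.png',manip.read_camera('wrist')[:,:,::-1])"
```

```text
4.575 [0.49524229 0.00571321 0.13622956] 0.34105258881512435 [96.02923173 -0.63384341  0.4869988 ]
```

View pics/w2.png

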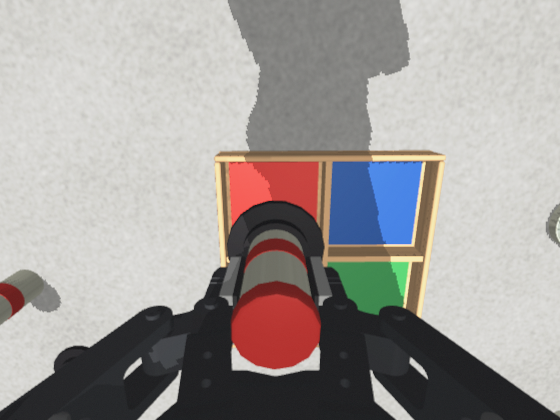

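The case hangs upright over the red liner. Lowering it and releasing.

Emit:
{"name": "apply_moves", "arguments": {
  "motion": [
    [25,0,0,0,0,0],
    [55,0,0,0,0,0],
    [80,0,0,0,0,0],
    [92,0,0,0,0,0],
    [96,0,0,0,0,0],
    [96,0,0,0,0,0],
    [96,0,0,0,0,0]
  ]
}}

```text
time: 5.5
ee_pos: [0.4958, 0.0046, 0.041]
ee_rot: [0.483, 1.569, 0.165]
wrist_force: [-0.1, -0.3, 0.2]
gripper_width: 0.341
```

Emit:
{"name": "apply_moves", "arguments": {
  "motion": [
    [0,0,0,0,0,0],
    [0,0,0,0,0,0],
    [0,0,0,0,0,0],
    [0,0,0,0,0,0],
    [-20,0,0,0,0,0],
    [-60,0,0,0,0,0],
    [-100,0,0,0,0,0],
    [-100,0,0,0,0,0]
  ],
  "claw": 100
}}

```text
time: 6.5
ee_pos: [0.4974, 0.0046, 0.143]
ee_rot: [0.509, 1.565, 0.191]
wrist_force: [0.2, -0.0, 0.2]
gripper_width: 0.997
```

```bash
python3 -c "
from h import *
s=manip.observe();print(s['time'],s['ee_pos'],s['gripper_width'],todo(*P['green'],.14))
im=manip.read_camera('top');cv2.imwrite('pics/t3.png',cv2.resize(im[130:290,80:460,::-1],None,fx=2,fy=2))"
```

```text
6.5 [0.4973518  0.00464491 0.14304176] 0.9972372224482852 [   3.15857551  340.78824953 -168.38115999]
```

View pics/t3.png

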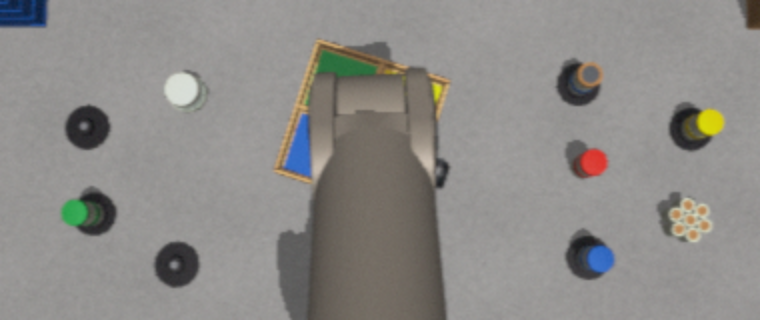

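The top view is mostly blocked by the arm. The other pieces are undisturbed (green cap at (75,212), blue at (600,258) in the crop). Moving on to green, and I'll check red on the way back.

Emit:
{"name": "apply_moves", "arguments": {
  "motion": [
    [0,40,-20,0,0,0],
    [0,95,-47,0,0,0],
    [1,150,-74,0,0,0],
    [1,205,-101,0,0,0],
    [2,260,-128,0,0,0],
    [2,305,-150,0,0,0],
    [3,332,-164,0,0,0],
    [3,341,-168,0,0,0]
  ]
}}

```text
time: 7.55
ee_pos: [0.4404, 0.3824, 0.1355]
ee_rot: [-2.309, 1.568, -2.624]
wrist_force: [0.1, -0.7, -0.3]
gripper_width: 1.001
```

Emit:
{"name": "apply_moves", "arguments": {
  "motion": [
    [0,0,0,0,0,0],
    [0,0,0,0,0,0]
  ]
}}

```text
time: 7.8
ee_pos: [0.4428, 0.3787, 0.1369]
ee_rot: [-1.466, 1.569, -1.786]
wrist_force: [0.2, -0.4, -0.3]
gripper_width: 0.997
```

```bash
python3 -c "
from h import *
s=manip.observe();print(s['time'],s['ee_pos'],s['gripper_width'],todo(*P['green'],.031))
im=manip.read_camera('wrist')
for c in('green',):
  for ce,st in comps(im,c,150): print(c,ce,st,wray(ce,.073,s))
im=manip.read_camera('top')
for ce,st in comps(im,'red'): print(ce,st,ray('top',ce,.081))
cv2.imwrite('pics/t4.png',cv2.resize(im[130:290,80:460,::-1],None,fx=2,fy=2))"
```

```text
7.8 [0.44282792 0.37868671 0.13693292] 0.9969398622783783 [105.9290779    2.72097782   0.36743604]
green (np.float64(276.5), np.float64(226.1)) [253, 203, 48, 47, 1733] [0.44145875 0.38046285 0.073     ]
(np.float64(270.9), np.float64(213.5)) [254, 197, 37, 36, 534] [0.49509311 0.00508378 0.081     ]
(np.float64(376.2), np.float64(210.7)) [370, 205, 14, 13, 144] [ 0.50074603 -0.24876114  0.081     ]
(np.float64(273.7), np.float64(214.7)) [267, 208, 14, 15, 166] [ 0.49215397 -0.00167837  0.081     ]
```

View pics/t4.png

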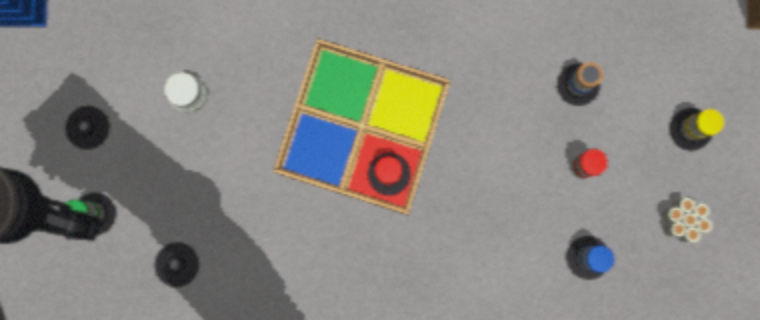

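Red stands upright in its compartment: black foot ring around the cap at (388,172) in the crop, about 7 mm off centre. Descending on green.

Emit:
{"name": "apply_moves", "arguments": {
  "motion": [
    [20,2,0,0,0,0],
    [50,2,0,0,0,0],
    [80,2,0,0,0,0],
    [100,2,0,0,0,0],
    [106,2,0,0,0,0],
    [106,2,0,0,0,0]
  ]
}}

```text
time: 8.65
ee_pos: [0.4431, 0.3824, 0.0315]
ee_rot: [-0.52, 1.571, -0.839]
wrist_force: [-0.1, 0.1, -1.0]
gripper_width: 1.001
```

Emit:
{"name": "apply_moves", "arguments": {
  "motion": [
    [0,0,0,0,0,0],
    [0,0,0,0,0,0],
    [0,0,0,0,0,0],
    [0,0,0,0,0,0],
    [0,0,0,0,0,0],
    [0,0,0,0,0,0]
  ],
  "claw": 0
}}

```text
time: 9.4
ee_pos: [0.4427, 0.3828, 0.0312]
ee_rot: [-2.152, 1.571, -2.47]
wrist_force: [0.2, 0.2, -1.3]
gripper_width: 0.34
```

```bash
python3 -c "
from h import *
s=manip.observe();print(s['time'],s['ee_pos'],s['gripper_width'],todo(*L['green'],.14))"
```

```text
9.4 [0.44273442 0.38278712 0.03120344] 0.33959517411952544 [-108.78500436 -253.78228757  255.13100357]
```

Emit:
{"name": "apply_moves", "arguments": {
  "motion": [
    [-20,0,0,0,0,0],
    [-60,0,0,0,0,0],
    [-95,-10,10,0,0,0],
    [-109,-38,38,0,0,0],
    [-109,-75,75,0,0,0],
    [-109,-112,112,0,0,0],
    [-109,-149,150,0,0,0],
    [-109,-186,187,0,0,0]
  ]
}}

```text
time: 10.4
ee_pos: [0.5629, 0.1461, 0.1404]
ee_rot: [0.857, 1.571, 0.539]
wrist_force: [0.1, 0.3, -0.8]
gripper_width: 0.335
```

Emit:
{"name": "apply_moves", "arguments": {
  "motion": [
    [0,-34,34,0,0,0],
    [0,-56,56,0,0,0],
    [0,-66,66,0,0,0],
    [0,-68,68,0,0,0],
    [0,-68,68,0,0,0],
    [0,-68,68,0,0,0]
  ]
}}

```text
time: 11.15
ee_pos: [0.6051, 0.0637, 0.1402]
ee_rot: [2.462, 1.57, 2.146]
wrist_force: [0.1, -1.0, -1.1]
gripper_width: 0.344
```

```bash
python3 -c "
from h import *
s=manip.observe();print(s['time'],s['ee_pos'],s['gripper_width'],todo(*L['green'],.0402))
cv2.imwrite('pics/w5.png',manip.read_camera('wrist')[:,:,::-1])"
```

```text
11.15 [0.60511999 0.06365375 0.14021839] 0.343955346271757 [100.01690681  -1.41306887   1.22354544]
```

View pics/w5.png

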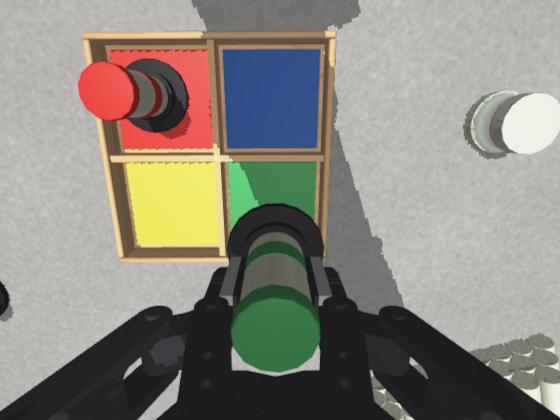

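Green is held upright over its liner, and red stands fully inside its compartment at (150,95). Lowering green.

Emit:
{"name": "apply_moves", "arguments": {
  "motion": [
    [25,0,0,0,0,0],
    [55,-1,1,0,0,0],
    [82,-1,1,0,0,0],
    [96,-1,1,0,0,0],
    [100,-1,1,0,0,0],
    [100,-1,1,0,0,0],
    [100,-1,1,0,0,0]
  ]
}}

```text
time: 12.08
ee_pos: [0.607, 0.0607, 0.0413]
ee_rot: [0.547, 1.569, 0.229]
wrist_force: [-0.2, 0.5, -1.6]
gripper_width: 0.342
```

Emit:
{"name": "apply_moves", "arguments": {
  "motion": [
    [0,0,0,0,0,0],
    [0,0,0,0,0,0],
    [0,0,0,0,0,0],
    [0,0,0,0,0,0],
    [-20,0,0,0,0,0],
    [-60,0,0,0,0,0],
    [-100,0,0,0,0,0],
    [-100,0,0,0,0,0]
  ],
  "claw": 100
}}

```text
time: 13.08
ee_pos: [0.6091, 0.0608, 0.1453]
ee_rot: [0.528, 1.563, 0.21]
wrist_force: [0.3, -0.5, -0.4]
gripper_width: 1.002
```

```bash
python3 -c "
from h import *
s=manip.observe();print(s['time'],s['ee_pos'],s['gripper_width'],todo(*P['yellow'],.14))
im=manip.read_camera('scene');cv2.imwrite('pics/s6.png',im[:,:,::-1])"
```

```text
13.075 [0.60910926 0.06080508 0.14527034] 1.0018499100376252 [   4.03893969 -447.79381918   86.30602291]
```

View pics/s6.png

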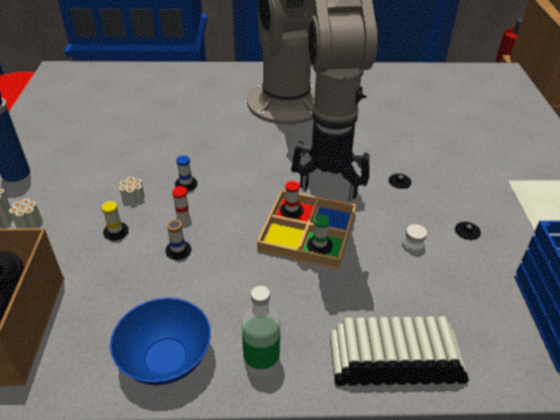

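Red (292,197) and green (321,233) both stand in their compartments in the scene view. Next is yellow.

Emit:
{"name": "apply_moves", "arguments": {
  "motion": [
    [0,-30,6,0,0,0],
    [0,-80,15,0,0,0],
    [0,-130,25,0,0,0],
    [0,-180,35,0,0,0],
    [0,-230,44,0,0,0],
    [0,-280,54,0,0,0],
    [0,-330,64,0,0,0],
    [0,-380,73,0,0,0]
  ]
}}

```text
time: 14.12
ee_pos: [0.556, -0.3244, 0.1396]
ee_rot: [2.926, 1.569, 2.608]
wrist_force: [-0.1, 0.5, -0.1]
gripper_width: 1.003
```

Emit:
{"name": "apply_moves", "arguments": {
  "motion": [
    [0,-40,8,0,0,0],
    [0,-62,12,0,0,0],
    [0,-68,13,0,0,0],
    [0,-68,13,0,0,0],
    [0,-68,13,0,0,0]
  ]
}}

```text
time: 14.75
ee_pos: [0.5489, -0.3896, 0.1402]
ee_rot: [1.762, 1.569, 1.447]
wrist_force: [0.7, 0.6, -0.2]
gripper_width: 0.996
```

```bash
python3 -c "
from h import *
s=manip.observe();print(s['time'],s['ee_pos'],s['joint_positions'].round(2),todo(*P['yellow'],.031))
im=manip.read_camera('wrist')
for c in('yellow',):
  for ce,st in comps(im,c,150): print(c,ce,st,wray(ce,.073,s))
cv2.imwrite('pics/w7.png',im[:,:,::-1])"
```

```text
14.75 [ 0.54892971 -0.38961625  0.1401563 ] [ 0.36  0.57  0.24  1.65 -0.16  0.94  1.91] [109.15406801  -1.29081718   2.57968817]
yellow (np.float64(271.1), np.float64(227.0)) [248, 204, 47, 47, 1716] [ 0.54819088 -0.39180727  0.073     ]
```

View pics/w7.png

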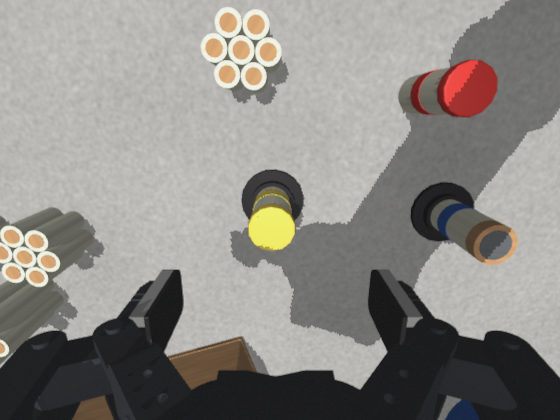

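Wrist view: yellow cap at (271,228) is centred in the jaws. The no-cap tube at (495,242) and the red no-foot tube at (465,90) are clear. Descending.

Emit:
{"name": "apply_moves", "arguments": {
  "motion": [
    [20,-1,1,0,0,0],
    [50,-2,1,0,0,0],
    [80,-2,1,0,0,0],
    [103,-2,1,0,0,0],
    [109,-2,1,0,0,0],
    [109,-2,1,0,0,0]
  ]
}}

```text
time: 15.55
ee_pos: [0.5481, -0.3938, 0.0307]
ee_rot: [2.92, 1.57, 2.602]
wrist_force: [-0.4, 0.5, -0.2]
gripper_width: 1.001
```

Emit:
{"name": "apply_moves", "arguments": {
  "motion": [
    [0,0,0,0,0,0],
    [0,0,0,0,0,0],
    [0,0,0,0,0,0],
    [0,0,0,0,0,0],
    [0,0,0,0,0,0],
    [0,0,0,0,0,0]
  ],
  "claw": 0
}}

```text
time: 16.3
ee_pos: [0.5482, -0.394, 0.0312]
ee_rot: [2.905, 1.571, 2.587]
wrist_force: [0.1, 0.0, -0.5]
gripper_width: 0.341
```

```bash
python3 -c "
from h import *
s=manip.observe();print(s['time'],s['ee_pos'],s['gripper_width'],todo(*L['yellow'],.17))"
```

```text
16.3 [ 0.54819889 -0.39400811  0.03117888] 0.3412650717332915 [-138.78232716  363.6390754   -86.71471785]
```

Emit:
{"name": "apply_moves", "arguments": {
  "motion": [
    [-20,0,0,0,0,0],
    [-60,0,0,0,0,0],
    [-100,0,0,0,0,0],
    [-132,15,-4,0,0,0],
    [-139,50,-12,0,0,0],
    [-139,95,-23,0,0,0],
    [-139,140,-33,0,0,0],
    [-139,185,-44,0,0,0]
  ]
}}

```text
time: 17.3
ee_pos: [0.5647, -0.2033, 0.172]
ee_rot: [0.161, 1.569, -0.157]
wrist_force: [1.5, -0.5, -1.1]
gripper_width: 0.341
```

Emit:
{"name": "apply_moves", "arguments": {
  "motion": [
    [0,45,-11,0,0,0],
    [0,90,-21,0,0,0],
    [0,130,-31,0,0,0],
    [0,160,-38,0,0,0],
    [0,175,-42,0,0,0],
    [0,179,-43,0,0,0],
    [0,179,-43,0,0,0],
    [0,179,-43,0,0,0]
  ]
}}

```text
time: 18.3
ee_pos: [0.5793, -0.0229, 0.1704]
ee_rot: [-1.297, 1.57, -1.617]
wrist_force: [0.9, 0.1, -0.5]
gripper_width: 0.345
```

```bash
python3 -c "
from h import *
s=manip.observe();print(s['time'],s['ee_pos'],s['gripper_width'],todo(*L['yellow'],.0402))
cv2.imwrite('pics/w8.png',manip.read_camera('wrist')[:,:,::-1])"
```

```text
18.3 [ 0.57930432 -0.02285165  0.1703744 ] 0.3446702142919439 [130.17348832   1.4263778   -0.26264886]
```

View pics/w8.png

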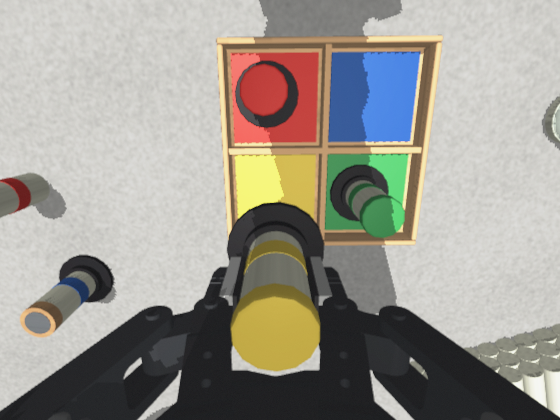

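Yellow is held over its liner. Green stands at (360,195) and red at (266,92), both inside their compartments. Lowering yellow, with a partial opening because green is next to it.

Emit:
{"name": "apply_moves", "arguments": {
  "motion": [
    [25,1,0,0,0,0],
    [65,1,0,0,0,0],
    [100,1,0,0,0,0],
    [122,1,0,0,0,0],
    [130,1,0,0,0,0],
    [130,1,0,0,0,0],
    [130,1,0,0,0,0]
  ]
}}

```text
time: 19.23
ee_pos: [0.5806, -0.0204, 0.0413]
ee_rot: [0.355, 1.569, 0.036]
wrist_force: [0.5, -0.8, -0.1]
gripper_width: 0.34
```

Emit:
{"name": "apply_moves", "arguments": {
  "motion": [
    [0,0,0,0,0,0],
    [0,0,0,0,0,0],
    [0,0,0,0,0,0],
    [0,0,0,0,0,0],
    [-20,0,0,0,0,0],
    [-60,0,0,0,0,0],
    [-100,0,0,0,0,0],
    [-100,0,0,0,0,0]
  ],
  "claw": 70
}}

```text
time: 20.23
ee_pos: [0.5821, -0.0202, 0.1436]
ee_rot: [0.41, 1.564, 0.092]
wrist_force: [-0.4, 0.5, -0.2]
gripper_width: 0.7
```

```bash
python3 -c "
from h import *
s=manip.observe();print(s['time'],s['ee_pos'],s['gripper_width'],todo(*P['blue'],.14))
im=manip.read_camera('scene');cv2.imwrite('pics/s9.png',cv2.resize(im[130:280,80:380,::-1],None,fx=2.5,fy=2.5))"
```

```text
20.225 [ 0.58209416 -0.02018202  0.14362577] 0.7003464686231106 [   2.21336234 -284.20508494 -112.39339681]
```

View pics/s9.png

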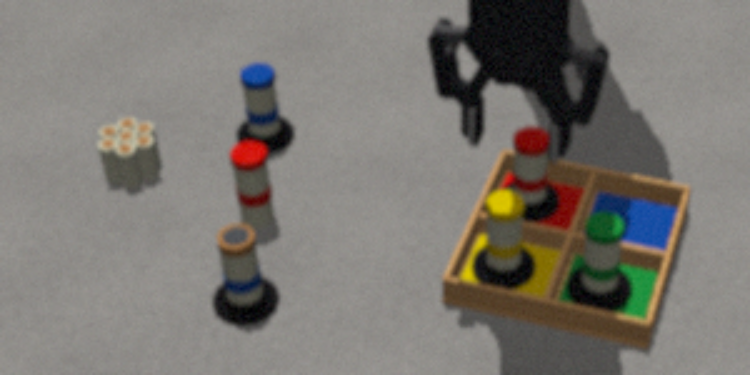

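Three cases stand in the tray and the unfinished tubes are untouched. Last is blue.

Emit:
{"name": "apply_moves", "arguments": {
  "motion": [
    [-5,-25,-10,0,0,0],
    [-5,-65,-26,0,0,0],
    [-5,-110,-43,0,0,0],
    [-5,-155,-61,0,0,0],
    [-5,-200,-79,0,0,0],
    [-2,-245,-97,0,0,0],
    [0,-275,-109,0,0,0],
    [2,-284,-112,0,0,0]
  ],
  "claw": 100
}}

```text
time: 21.28
ee_pos: [0.3812, -0.2565, 0.1374]
ee_rot: [-3.042, 1.568, 2.918]
wrist_force: [0.6, -0.1, -0.1]
gripper_width: 1.002
```

Emit:
{"name": "apply_moves", "arguments": {
  "motion": [
    [0,0,0,0,0,0],
    [0,0,0,0,0,0],
    [0,0,0,0,0,0]
  ]
}}

```text
time: 21.65
ee_pos: [0.3854, -0.254, 0.1382]
ee_rot: [1.478, 1.571, 1.162]
wrist_force: [-1.1, 0.4, 0.6]
gripper_width: 1.003
```

```bash
python3 -c "
from h import *
s=manip.observe();print(s['time'],s['ee_pos'],s['joint_positions'].round(2),todo(*P['blue'],.031))
im=manip.read_camera('wrist')
for c in('blue','red'):
  for ce,st in comps(im,c,150): print(c,ce,st,wray(ce,.073,s))
cv2.imwrite('pics/w10.png',im[:,:,::-1])"
```

```text
21.65 [ 0.38537734 -0.25404181  0.13822878] [ 0.21  0.26  0.27  2.15 -0.1   0.74  1.81] [107.22867871  -0.58596947   1.36245603]
blue (np.float64(271.8), np.float64(226.5)) [249, 204, 47, 46, 1716] [ 0.38375688 -0.25548338  0.073     ]
red (np.float64(321.3), np.float64(310.7)) [308, 305, 26, 15, 159] [ 0.45969038 -0.24128564  0.073     ]
red (np.float64(325.2), np.float64(355.4)) [304, 337, 42, 37, 1127] [ 0.50047371 -0.24950477  0.073     ]
```

View pics/w10.png

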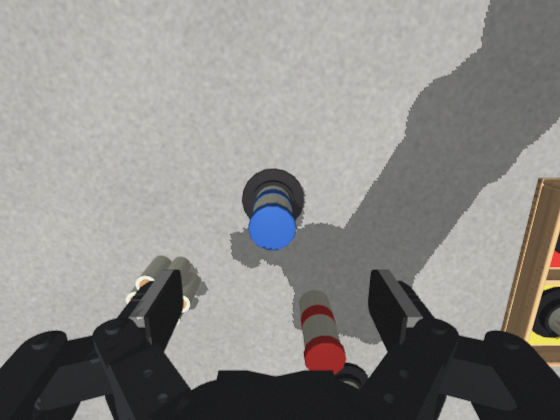

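Wrist view: blue cap at (272,227) is centred. The no-foot tube at (320,330) is 115 mm away in x, outside the finger paths. Descending.

Emit:
{"name": "apply_moves", "arguments": {
  "motion": [
    [20,-1,0,0,0,0],
    [50,-1,0,0,0,0],
    [80,-1,0,0,0,0],
    [101,-1,0,0,0,0],
    [107,-1,0,0,0,0],
    [107,-1,0,0,0,0]
  ]
}}

```text
time: 22.45
ee_pos: [0.3845, -0.2557, 0.0314]
ee_rot: [2.787, 1.571, 2.469]
wrist_force: [-0.3, 0.1, -0.2]
gripper_width: 0.999
```

Emit:
{"name": "apply_moves", "arguments": {
  "motion": [
    [0,0,0,0,0,0],
    [0,0,0,0,0,0],
    [0,0,0,0,0,0],
    [0,0,0,0,0,0],
    [0,0,0,0,0,0],
    [0,0,0,0,0,0]
  ],
  "claw": 0
}}

```text
time: 23.2
ee_pos: [0.3845, -0.2562, 0.0318]
ee_rot: [-0.015, 1.57, -0.333]
wrist_force: [-0.7, -0.1, 6.4]
gripper_width: 0.35
```

```bash
python3 -c "
from h import *
s=manip.observe();print(s['time'],s['ee_pos'],s['gripper_width'],todo(*L['blue'],.19))"
```

```text
23.2 [ 0.3845317  -0.25615538  0.03182022] 0.34983788899687934 [-158.16531643  370.98883564   23.22391452]
```

Emit:
{"name": "apply_moves", "arguments": {
  "motion": [
    [0,0,0,0,0,0],
    [-20,0,0,0,0,0],
    [-60,0,0,0,0,0],
    [-110,0,0,0,0,0],
    [-150,20,1,0,0,0],
    [-158,60,4,0,0,0],
    [-158,110,7,0,0,0],
    [-158,160,10,0,0,0]
  ]
}}

```text
time: 24.2
ee_pos: [0.444, -0.1057, 0.1896]
ee_rot: [0.425, 1.57, 0.107]
wrist_force: [0.2, -0.8, -0.7]
gripper_width: 0.35
```

Emit:
{"name": "apply_moves", "arguments": {
  "motion": [
    [0,50,3,0,0,0],
    [0,100,6,0,0,0],
    [0,145,9,0,0,0],
    [0,185,12,0,0,0],
    [0,205,13,0,0,0],
    [0,211,13,0,0,0],
    [0,211,13,0,0,0],
    [0,211,13,0,0,0]
  ]
}}

```text
time: 25.2
ee_pos: [0.5216, 0.0876, 0.1893]
ee_rot: [-1.848, 1.57, -2.168]
wrist_force: [0.6, 0.3, -0.8]
gripper_width: 0.346
```

```bash
python3 -c "
from h import *
s=manip.observe();print(s['time'],s['ee_pos'],s['gripper_width'],todo(*L['blue'],.0405))
cv2.imwrite('pics/w11.png',manip.read_camera('wrist')[:,:,::-1])"
```

```text
25.2 [0.5216458  0.08759056 0.1892706 ] 0.3455106751810267 [148.76926798   1.71810073   0.39899918]
```

View pics/w11.png

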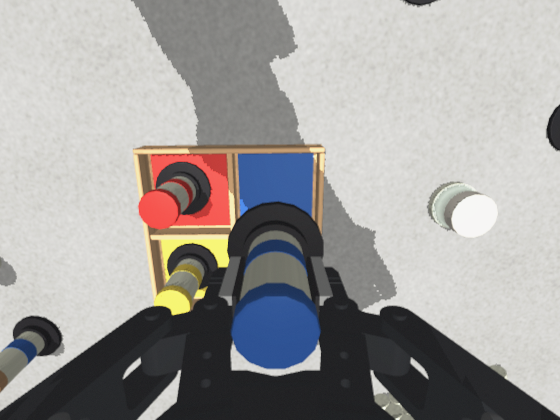

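Blue is held upright over the blue liner, with red at (160,205) and yellow at (180,290) standing. Lowering and releasing.

Emit:
{"name": "apply_moves", "arguments": {
  "motion": [
    [30,2,0,0,0,0],
    [75,2,0,0,0,0],
    [115,2,0,0,0,0],
    [138,2,0,0,0,0],
    [148,2,0,0,0,0],
    [148,2,0,0,0,0],
    [148,2,0,0,0,0]
  ]
}}

```text
time: 26.12
ee_pos: [0.5235, 0.0913, 0.0423]
ee_rot: [0.582, 1.569, 0.264]
wrist_force: [-0.3, 0.2, -0.8]
gripper_width: 0.341
```

Emit:
{"name": "apply_moves", "arguments": {
  "motion": [
    [0,0,0,0,0,0],
    [0,0,0,0,0,0],
    [0,0,0,0,0,0],
    [0,0,0,0,0,0],
    [-20,0,0,0,0,0],
    [-60,0,0,0,0,0],
    [-110,0,0,0,0,0],
    [-160,0,0,0,0,0]
  ],
  "claw": 70
}}

```text
time: 27.12
ee_pos: [0.5223, 0.0912, 0.2027]
ee_rot: [-2.527, 1.57, -2.844]
wrist_force: [0.2, 0.1, 0.1]
gripper_width: 0.698
```

Emit:
{"name": "apply_moves", "arguments": {
  "motion": [
    [0,50,-20,0,0,0],
    [0,100,-40,0,0,0],
    [0,150,-60,0,0,0],
    [0,200,-80,0,0,0],
    [0,250,-100,0,0,0],
    [0,290,-115,0,0,0],
    [0,310,-122,0,0,0],
    [0,310,-122,0,0,0]
  ]
}}

```text
time: 28.12
ee_pos: [0.5032, 0.4245, 0.2009]
ee_rot: [-2.18, 1.57, -2.497]
wrist_force: [0.5, -0.9, 0.9]
gripper_width: 0.7
```

```bash
python3 -c "
from h import *
s=manip.observe();print(s['time'],s['ee_pos'],s['gripper_width'])
im=manip.read_camera('top');cv2.imwrite('pics/t12.png',cv2.resize(im[130:290,200:460,::-1],None,fx=3,fy=3))
sc=manip.read_camera('scene');cv2.imwrite('pics/s12.png',cv2.resize(sc[130:280,80:380,::-1],None,fx=2.5,fy=2.5))
for c in RNG:
  for n,i in(('top',im),('scene',sc)):
    for ce,st in comps(i,c,60):
      if st[4]<250: print(n,c,ce,st,ray(n,ce,.081)[:2].round(4),L[c], ray(n,ce,.073)[:2].round(4))"
```

```text
28.125 [0.50322269 0.42445655 0.20088446] 0.7001777096199476
top red (np.float64(376.2), np.float64(210.8)) [370, 205, 14, 13, 145] [ 0.5005 -0.2488] (0.4955, 0.005) [ 0.5012 -0.2504]
top red (np.float64(273.7), np.float64(214.6)) [267, 208, 14, 15, 165] [ 0.4924 -0.0017] (0.4955, 0.005) [ 0.493  -0.0016]
scene red (np.float64(509.1), np.float64(32.8)) [505, 28, 9, 10, 60] [-0.3079  0.7619] (0.4955, 0.005) [-0.326   0.7706]
scene red (np.float64(292.0), np.float64(185.6)) [285, 181, 15, 10, 119] [ 0.4948 -0.0008] (0.4955, 0.005) [ 4.852e-01 -2.000e-04]
scene red (np.float64(178.8), np.float64(191.5)) [172, 187, 15, 10, 122] [ 0.5137 -0.247 ] (0.4955, 0.005) [ 0.5042 -0.249 ]
scene red (np.float64(305.4), np.float64(211.3)) [297, 202, 16, 20, 184] [0.5794 0.024 ] (0.4955, 0.005) [0.5706 0.0249]
scene yellow (np.float64(281.5), np.float64(211.3)) [274, 205, 16, 13, 166] [ 0.579 -0.026] (0.5795, -0.0215) [ 0.5702 -0.0257]
scene yellow (np.float64(269.2), np.float64(233.0)) [264, 223, 12, 20, 97] [ 0.6433 -0.0522] (0.5795, -0.0215) [ 0.6352 -0.0522]
scene yellow (np.float64(295.6), np.fl
[... 490 characters left out ...]
 np.float64(218.5)) [340, 211, 10, 18, 86] [0.6021 0.1046] (0.5225, 0.089) [0.5935 0.1063]
scene blue (np.float64(550.0), np.float64(234.6)) [540, 221, 20, 37, 198] [0.653  0.5162] (0.5225, 0.089) [0.645  0.5223]
scene blue (np.float64(547.1), np.float64(261.4)) [533, 236, 27, 51, 147] [0.7258 0.4813] (0.5225, 0.089) [0.7186 0.487 ]
scene blue (np.float64(544.3), np.float64(283.1)) [526, 249, 34, 66, 136] [0.7795 0.4547] (0.5225, 0.089) [0.7729 0.4601]
scene blue (np.float64(540.3), np.float64(303.6)) [520, 262, 40, 84, 239] [0.8265 0.429 ] (0.5225, 0.089) [0.8203 0.4341]
scene blue (np.float64(537.2), np.float64(324.0)) [515, 276, 45, 94, 191] [0.87   0.4067] (0.5225, 0.089) [0.8643 0.4115]
```

View pics/t12.png

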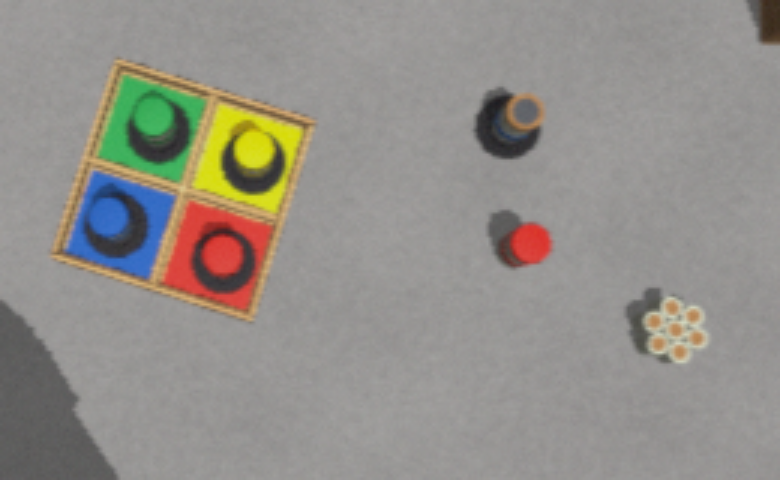

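View pics/s12.png

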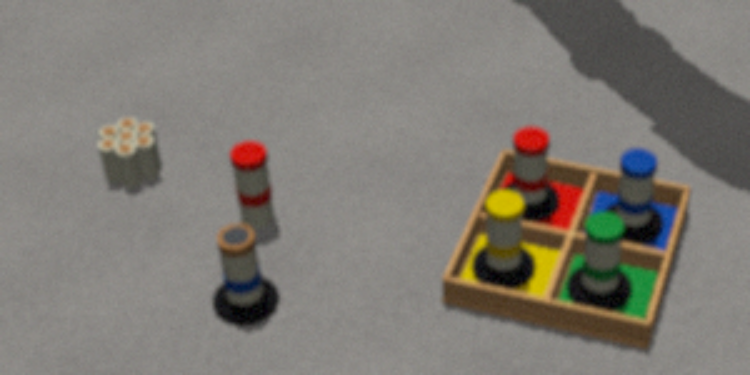

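All four stand flat in the matching compartments, within about 8 mm of the liner centres in the measured views. Both unfinished tubes are where they started. Handing in.

```bash
python3 -c "
from rig import manip
print(manip.close_job())"
```

```text
the job is handed in; nothing more can be done
None
```

I stood the red, green, yellow and blue finished cases upright in the compartments with matching liners and handed the job in at about 28 s. The gripper was open and well clear of everything by then.

- **Finished cases:** in the last scene view all four stood upright, each with its foot on its own liner. The cap axes came out about 2–7 mm from the liner centres, against the 22 mm allowed. The last top view gave a figure only for red, about 7 mm. For the other three it merged cap and liner into one patch of colour, so I checked those there only by eye.
- **Unfinished tubes:** both looked untouched. The no-foot tube's measured position moved by less than 3 mm between the first and last pictures. The no-cap tube I checked only by eye.
- **One disagreement on the way:** the first wrist-camera reading was about 10 mm off because the arm was still settling. After it settled, the reading agreed with the fixed cameras to within 2–3 mm.

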